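# Pump up the flux pot

## Task

Bring the flux pot on the soldering bench up to pressure: push the vent valve's lever on its lid round clockwise until it lies right across its port (shut), then pump the spring plunger with your fingertips, pressing its knob down and letting it rise again and again, until the brass pressure indicator pin stands fully out of its collar. Leave the knob up, do not touch the pin, and leave the things around the pot standing where they are.

Things in the scene. Friction and masses are not known exactly. Their poses are not given: they have to be found in the camera images.
- flux_pot: Stainless pump-up flux pot, screwed to the bench (foot 148 mm across, vessel 112, flat lid 124); cannot move. Origin: centre of the foot on the bench, z up. Lid top 150 mm up; wing-nut clamps at its rim rise 9 mm above it. On the lid, in the pot's own x, y (mm): plunger (0, 0), indicator pin (40, 18), vent valve (0, -45), relief valve, 16 mm tall, (-34, 30).
- knob_top (a point): Centre of the top of the plunger's black mushroom knob (48 mm across, flat top 38 mm across, 19 mm thick, on a 12 mm steel rod), in the middle of the lid. At rest 85 mm above the lid (235 mm above the bench).
- plunger (a joint): How far the plunger is pressed down, m: 0 fully up (rest), 0.035 bottomed on its stop. An internal spring pushes it up with 3.6 N at rest and 10.6 N at the bottom (plus slight drag), so it follows the fingers back up by itself.
- vent_lever (a joint): Angle of the vent's flat lever, rad. 0 open: it points outward over the valve's short brass port (pot's own -y). Grows clockwise seen from above to 1.571, its stop: shut, across the port (pointing to the pot's own -x). Starts at 0 to 0.3. Stiff (0.12 N m, about 3 N at the grip); stays where left. While it is not shut the pot vents and pumping hardly raises the pin.
- vent_axis (a point): Point on the lever's vertical turning axis, at the height of the lever's mid-thickness (181.5 mm above the bench, 31.5 mm above the lid). The brass valve body below is 16 mm across; its horizontal port runs from this axis 27 mm along the pot's own -y, its upper side 18.5 mm above the lid.
- lever_end (a point): Point in the middle of the lever's rubber-sleeved grip, 45 mm from the turning axis. The lever is 58 mm long from its axis; the sleeve (24 to 58 mm from the axis) is 12 mm wide and 9 mm thick. Moves with the lever.
- indicator_pin (a joint): How far the indicator pin has risen, m: 0 down (its start), 0.020 fully out, at its stop. Each full stroke of the plunger raises it by about 3 to 6 mm, depending on how full the pot is; short or very quick strokes raise it less. It stays up between strokes. Further strokes once it is fully out do no harm.
- pin_rod: The indicator pin: upright brass pin, 10 mm across, in a black collar (17 mm across, top 12 mm above the lid). Origin on its axis, level with the lid's top when down, rising with the pin. The pin's top is 14.5 mm above this origin: 14.5 mm above the lid when down, 34.5 mm when fully out.
- spool_tall_mid (a point): Centre (34 mm up) of a standing solder spool with green flanges, 62 mm across, 68 mm tall. To be left alone.
- spool_low_mid (a point): Centre (24 mm up) of a smaller standing solder spool with green flanges, 54 mm across, 48 mm tall. To be left alone.
- bottle_mid (a point): Point 50 mm up on the axis of a white capped thinner bottle, 42 mm across, 105 mm tall. To be left alone.
- cleaner_mid (a point): Point 20 mm up on the axis of a black soldering-tip cleaner with brass wool, 60 mm across, about 49 mm tall. To be left alone.
Things that resemble listed ones, but are neither listed nor needed, are in the scene too. Of the things that look like the flux_pot, the larger one is meant.

How it is judged (in metres and radians):
On the way, in this order (a step that is already met when the one before it is completed fails the run):
1. the vent lever is pushed shut (value of joint vent_lever above 1.36 rad), for 0.2 s.
2. the indicator pin is pumped fully out (value of joint indicator_pin above 0.018 m), for 0.2 s.
At the end, for the whole second after the job is handed in: The indicator pin stands at least 18 mm out (of 20 mm), the vent lever is shut (at least 1.36 rad of 1.571), the plunger is back up (within 3 mm), and the two spools, the bottle and the tip cleaner are within 30 mm of where they started (value of joint indicator_pin above 0.018 m and value of joint vent_lever above 1.36 rad and value of joint plunger below 0.003 m and distance of each of spool_tall_mid, spool_low_mid, bottle_mid, cleaner_mid from where it was at the start of the episode below 0.03 m); the robot touches nothing.
It fails at once if the robot touches the indicator pin (contact force between any of the fingers, the arm and pin_rod above 0.3 N).
It fails at once if a spool, the bottle or the tip cleaner is lifted, knocked or pushed more than 30 mm away (distance of any of spool_tall_mid, spool_low_mid, bottle_mid, cleaner_mid from where it was at the start of the episode above 0.03 m).
It also fails if it takes over 54 s, if anything falls off the work surface, if the arm or the gripper's body presses on something with over 40 N, if the wrist force passes 120 N, or if a joint passes its speed limit or range.

## Robot

A 6-joint arm with a two-finger parallel gripper is mounted at the origin on the work surface. World frame = base frame: x ahead of the robot, y to its left, z up, the work surface at z = 0. Lengths are in mm, angles in rad, forces in N, time in s.
With the tool pointing down it reaches from about 350 to 975 mm from the base axis. Payload 7.1 kg.
Tool frame: the origin (TCP) lies midway between the tips of the shut fingers; the grasp point (between the pads) lies 19 mm behind it (grasp_offset is the distance from the TCP to the grasp point, in mm); x points along the fingers, z is the direction in which the jaws open and shut, and the axes are right-handed (so a half turn about x gives the same grasp; the last joint's range is limited). The gripper opens to 88 mm and grips with 3 to 60 N. Pads are 20 mm wide; open, the fingers measure 115 mm over their backs; the gripper's body (75 mm by 178 mm) begins 61 mm behind the grasp point.
Start: joints at [-1.185, 0.423, 1.63, -0, 1.089, -0.019], TCP at [246.162, -574.464, 222.675] pointing down, gripper open.
Joint ranges: [-3, 3], [-0.9, 2.11], [0.09, 2.58], [-1.31, 4.45], [0.11, 2.69], [-2.54, 2.54]. Speed limits (rad/s): [2.39, 2.39, 3.01, 3.14, 3.14, 3.14].

## Interface

Orientations are given as a rotation vector (axis times angle).
In Python, from workcell import read_state, capture, job_done, grasp_offset gives the robot as it stands. The module is installed in compiled form; this text tells all that it offers.
- The arm moves only by the shell command python3 -m jog 'ROWS' [FORCE]. ROWS is JSON, a list of rows, each an object of numbers: "rx", "ry", "rz": the turn, a rotation vector about the tool's x, y, z scaled (see below); "tx", "ty", "tz": the shift along the tool's x, y, z scaled (see below); "hand": the closure, from -1 (fully open) to 1 (shut). In form: [{"rx": .., "ry": .., "rz": .., "tx": .., "ty": .., "tz": .., "hand": ..}, ...]. A call has 1 to 5 rows; each row shifts and turns the commanded pose from where the row before left it, along the tool's axes as they then stand; what a row does not reach is not made up. The controller multiplies each number of a shift by 0.025 m and each number of a turn by 0.15 rad. A row lasts 1/8 s, in which the tool goes at most 62.5 mm and 10.7 degrees, less where a joint would pass 70% of its speed; a pose out of reach is approached as far as the arm can. A call with a number of a shift or a turn outside -1 to 1 is refused whole. A call with a gripper value outside its range is refused whole. The fingers move at their own pace and stop on an object; FORCE is the grip in N (left out, the last holds). Time passes only in rows, so rows that do not move let the fingers close. It gives the time, the measured TCP pose, the force and the opening at its end, in the units of the state.
- read_state(): the state, without advancing time (a new reading comes with each control period).
- capture(name): name is "scene" or "top" or "wrist"; returns a dict with "frame" (480x640x3 uint8, red, green, blue), "fov_y" (degrees; the focal length in pixels is half the picture's height over the tangent of half this angle, whatever the lens; pixels are square), "cx", "cy" (the principal point, pixels), "extrinsics" (4x4, takes a point from world to camera coordinates). Camera axes: x right, y down, z forward; pixel columns grow to the right and rows downward; lengths in mm; the calibration is good to about 2 mm. A picture is of the moment at which its call begins. There is no depth.
- job_done(): hands the job in, once; it reports no verdict.
The state is a dict: "time": time; "joint_pos": joint angles; "qvel": joint speeds; "joint_efforts": joint torques, N m; "position": TCP position; "eef_rot": TCP orientation; "wrist_force": force on the tool from outside, world axes, zero at the start; "ft_torque": the same for the moment, N m; "opening": opening from 0.0 (shut) to 1.0 (fully open).
Only numpy, scipy, OpenCV 4.12 (cv2) and the standard library are available. Lean on these libraries where they do the work, as an engineer would, in place of code of your own. Each camera call takes 0.05 s, during which the arm holds its last target.

## Working session

There is one attempt and no reset: what is moved stays moved. The work goes in short steps, Python scripts to look and compute and a shell command to move; the robot and the scene stay as the last step left them, time stands still between calls to the robot, and variables do not carry over. Pictures are saved under pics/ and viewed, and the job is handed in when it is done.

```bash
mkdir -p pics; ls; python3 - <<'E'
from workcell import *
import cv2,json,numpy as np
print(read_state(), grasp_offset)
for n in ("scene","top","wrist"):
    c=capture(n); cv2.imwrite(f"pics/{n}0.png",c["frame"][:,:,::-1])
    print(n,c["fov_y"],c["cx"],c["cy"],np.round(c["extrinsics"],3).tolist())
    np.savez(f"pics/{n}0.npz",**c)
E
```

```text
pics
{'time': 0.0, 'joint_pos': array([-1.18496929e+00,  4.23833421e-01,  1.63069515e+00, -1.24662536e-05,
        1.08855887e+00, -1.90261271e-02]), 'qvel': array([-1.68095862e-04, -9.48388934e-04, -3.55068984e-04, -9.55807432e-04,
       -1.33535781e-03,  6.76033727e-05]), 'joint_efforts': array([ 2.50566824e-03, -5.44620967e+01, -2.73665857e+01,  6.43388182e-02,
        2.26182950e-02, -9.73949932e-05]), 'position': array([ 245.97608279, -573.96371954,  221.90429075]), 'eef_rot': array([ 0.90686812,  1.37522575, -0.90548971]), 'wrist_force': array([-0.46997969, -0.41076336, -0.29539615]), 'ft_torque': array([ 0.01379233,  0.0581366 , -0.00667662]), 'opening': 0.9997756743532915} 18.700000000000003
scene 52.95277736780418 316.1534839006392 241.31043848854114 [[-0.194, 0.981, 0.009, 100.344], [0.615, 0.129, -0.778, -229.129], [-0.764, -0.145, -0.628, 1228.233], [0.0, 0.0, 0.0, 1.0]]
top 46.76644977450322 313.51730881499464 243.49951864974722 [[0.028, -1.0, -0.01, 5.996], [-0.98, -0.026, -0.197, 592.209], [0.197, 0.016, -0.98, 1080.54], [0.0, 0.0, 0.0, 1.0]]
wrist 71.6972268494827 319.3419584557398 241.9220583252868 [[0.393, -0.919, -0.001, -623.859], [-0.886, -0.379, 0.268, -32.065], [-0.246, -0.105, -0.964, 389.499], [0.0, 0.0, 0.0, 1.0]]
```

View pics/scene0.png

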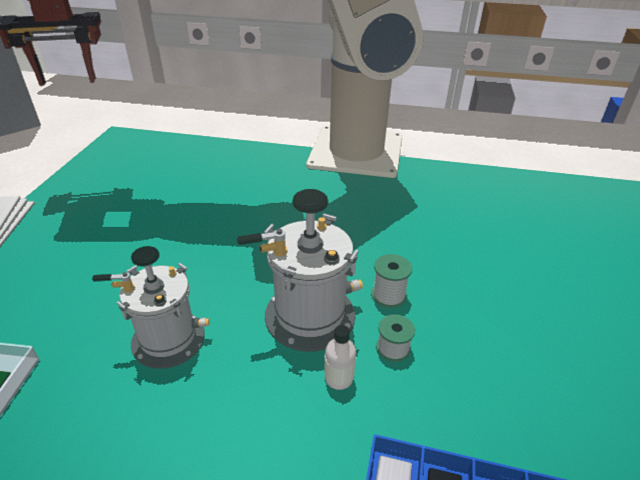

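View pics/top0.png

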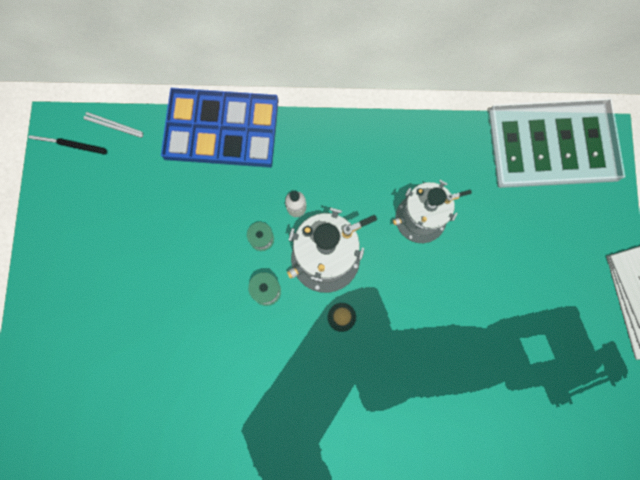

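View pics/wrist0.png

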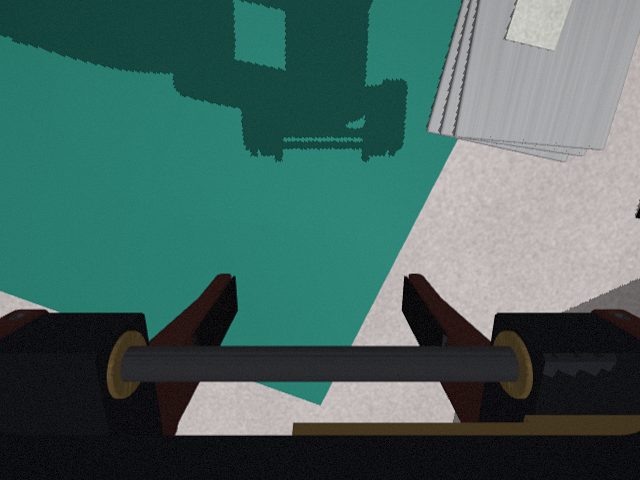

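Candidates that could be the flux pot: the pot at scene (312,265) / top (325,250), and the smaller look-alike at scene (162,310) / top (432,210). The larger one is meant, which is the first. I'll check it in close crops.

```bash
python3 - <<'E'
import cv2,numpy as np
s=cv2.imread("pics/scene0.png"); t=cv2.imread("pics/top0.png")
cv2.imwrite("pics/crop_s.png",cv2.resize(s[180:350,220:420],None,fx=4,fy=3.5,interpolation=cv2.INTER_CUBIC)[:595])
cv2.imwrite("pics/crop_t.png",cv2.resize(t[180:300,270:430],None,fx=5,fy=5,interpolation=cv2.INTER_CUBIC))
E
```

```text
(no output)
```

View pics/crop_s.png

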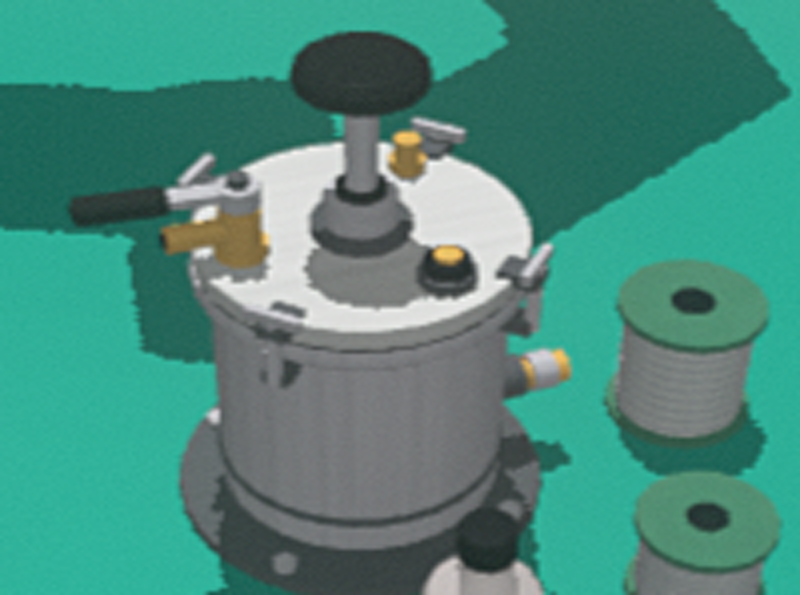

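View pics/crop_t.png

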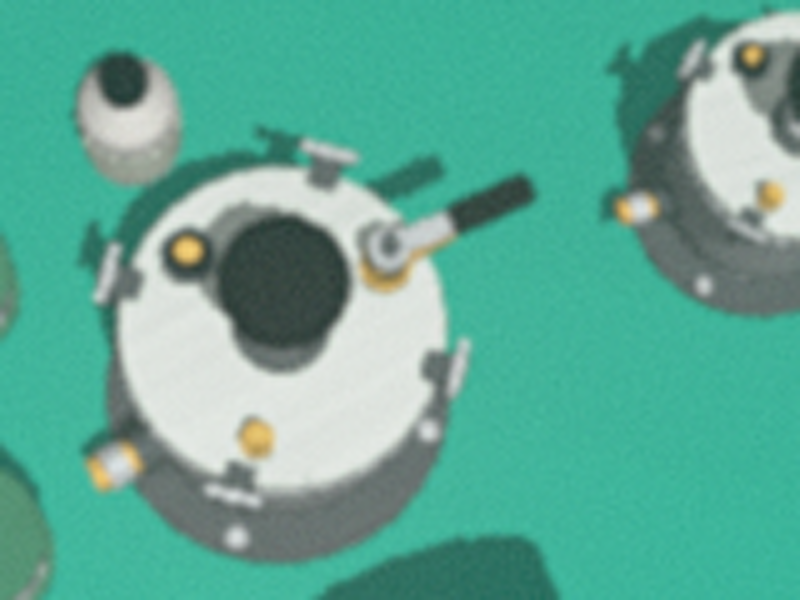

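The crops confirm the larger pot: black knob at top (327,236) / scene (310,197), vent lever sleeve at top (368,220), vent axis at top (348,230), pin at top (308,230), relief valve at top (321,267). Now I'll triangulate.

```bash
cat > h.py <<'E'
import numpy as np,cv2
from scipy.spatial.transform import Rotation as R
def load(n): return dict(np.load(f"pics/{n}.npz"))
def K(c):
    f=240/np.tan(np.radians(float(c["fov_y"]))/2); return np.array([[f,0,float(c["cx"])],[0,f,float(c["cy"])],[0,0,1]])
def P(c): return K(c)@c["extrinsics"][:3]
def tri(c1,p1,c2,p2):
    X=cv2.triangulatePoints(P(c1),P(c2),np.array(p1,float).reshape(2,1),np.array(p2,float).reshape(2,1)); return (X[:3]/X[3]).ravel()
def plane(c,p,z):
    E=c["extrinsics"];o=-E[:3,:3].T@E[:3,3];d=E[:3,:3].T@np.linalg.inv(K(c))@[p[0],p[1],1]; return o+d*(z-o[2])/d[2]
def proj(c,X):
    q=P(c)@np.append(X,1); return q[:2]/q[2]
E
python3 - <<'E'
from h import *
s,t=load("scene0"),load("top0")
np.set_printoptions(precision=1,suppress=True)
pts=dict(knob=((310.3,197.1),(326.6,236.2)),axis=((279.3,231.4),(347.6,229.6)),sleeve=((250,238.6),(368.4,220.4)),pin=((331.8,252.9),(307.6,230)),relief=((321.8,219.4),(321.4,267.4)))
for k,(a,b) in pts.items():
    X=tri(s,a,t,b); print(k,X,"reproj",proj(s,X)-a,proj(t,X)-b)
# fit yaw & centre on known-plane points from tri
L=np.array([[0,0],[0,-45],[40,18],[-34,30]]);Wd=np.array([tri(s,*[pts[k][0]],t,pts[k][1])[:2] for k in("knob","axis","pin","relief")])
a=(L-L.mean(0));b=(Wd-Wd.mean(0))
th=np.arctan2((a[:,0]*b[:,1]-a[:,1]*b[:,0]).sum(),(a*b).sum())
M=np.array([[np.cos(th),-np.sin(th)],[np.sin(th),np.cos(th)]]);c=Wd.mean(0)-M@L.mean(0)
print("yaw",np.degrees(th),"c",c,"res",Wd-(L@M.T+c))
for n,z,a,b in (("cleaner",45,(0,0),(342,317)),("bottle",105,(341,333),(294,197)),("tall",68,(392,266),(264,287)),("low",48,(397,328),(260,234))):
    print(n,plane(t,b,z),plane(s,a,z) if a[0] else "")
E
```

```text
knob [570.3  -1.6 232.3] reproj [-1.5 -0.1] [-0.8  0.1]
axis [593.6 -40.1 185.6] reproj [-1.4 -0.1] [-0.8  0.1]
sleeve [612.6 -77.6 181.7] reproj [-2.1 -0.2] [-1.1  0.3]
pin [596.4  34.  162. ] reproj [-1.7 -0.1] [-0.9  0.1]
relief [525.8   6.4 164.4] reproj [-1.6 -0.1] [-1.   0.1]
yaw 30.66749408276985 c [570.6  -1.7] res [[-0.3  0.2]
 [ 0.   0.3]
 [ 0.5 -0.2]
 [-0.3 -0.3]]
cleaner [444.5 -39.6  45. ] 
bottle [676.5  63.1 105. ] [686.2  65.7 105. ]
tall [498.4 118.8  68. ] [498.7 122.1  68. ]
low [611.3 134.3  48. ] [611.8 139.9  48. ]
```

```bash
cat >> h.py <<'E'
def go(target, yawz=None):
    """shift in tool units (and rx) from measured pose to world target"""
    from workcell import read_state
    s=read_state(); M=R.from_rotvec(s["eef_rot"]).as_matrix()
    d=M.T@(np.array(target,float)-s["position"])/25
    print("t",round(s["time"],2),"pos",s["position"].round(1),"x",M[:,0].round(3),"y",M[:,1].round(3),"z",M[:,2].round(3),"F",s["wrist_force"].round(1),"open",round(s["opening"],2))
    print("  units tx,ty,tz:",d.round(2))
E
python3 - <<'E'
from h import *
go((650,-60,280))
t=load("top0"); w=load("wrist0")
E=w["extrinsics"]; print("wristcam",-E[:3,:3].T@E[:3,3])
print("small pot knob",plane(t,(437,197),170), plane(t,(432,205),110))
E
```

```text
t 0.15 pos [ 246.  -574.1  222.1] x [-0.     0.001 -1.   ] y [0.919 0.394 0.   ] z [ 0.394 -0.919 -0.001] F [-0.4  1.3 -0.2] open 1.0
  units tx,ty,tz: [ -2.3   22.95 -12.54]
wristcam [ 312.75787747 -545.03114826  383.48553086]
small pot knob [ 664.55744574 -208.80509886  170.        ] [ 665.56010857 -211.3715627   110.        ]
```

```bash
python3 -m jog '[{"rx":0.9,"tx":-1,"hand":1},{"rx":0.9,"tx":-1,"hand":1},{"rx":0.9,"tx":-1,"hand":1},{"rx":0.9,"tx":-0.5,"hand":1},{"rx":0.9,"hand":1}]' 20; python3 -c "
from h import *
go((650,-60,290))"
```

```text
t 0.15 pos [ 246.  -574.1  222.1] x [-0.     0.001 -1.   ] y [0.919 0.394 0.   ] z [ 0.394 -0.919 -0.001] F [-0.4  1.3 -0.2] open 1.0
  units tx,ty,tz: [ -2.7   22.95 -12.54]validation failed for argument at $[0]...
```

```bash
python3 -m jog '[{"rx":0.9,"ry":0,"rz":0,"tx":-1,"ty":0,"tz":0,"hand":1},{"rx":0.9,"ry":0,"rz":0,"tx":-1,"ty":0,"tz":0,"hand":1},{"rx":0.9,"ry":0,"rz":0,"tx":-1,"ty":0,"tz":0,"hand":1},{"rx":0.9,"ry":0,"rz":0,"tx":-0.5,"ty":0,"tz":0,"hand":1},{"rx":0.9,"ry":0,"rz":0,"tx":0,"ty":0,"tz":0,"hand":1}]' 20; python3 -c "
from h import *
go((650,-60,300))"
```

```text
time: 0.78
position: [246.4, -574.9, 311.4]
eef_rot: [1.408, 1.065, -1.409]
wrist_force: [0.2, -0.2, 0.5]
opening: 0.466
t 0.78 pos [ 246.4 -574.9  311.4] x [ 0.001 -0.002 -1.   ] y [ 0.963 -0.271  0.001] z [-0.271 -0.963  0.002] F [ 0.2 -0.2  0.5] open 0.47
  units tx,ty,tz: [  0.43   9.95 -24.2 ]
```

```bash
r='x'; python3 -m jog '[{"rx":0,"ry":0,"rz":0,"tx":0,"ty":0.5,"tz":-1,"hand":1},{"rx":0,"ry":0,"rz":0,"tx":0,"ty":0.5,"tz":-1,"hand":1},{"rx":0,"ry":0,"rz":0,"tx":0,"ty":0.5,"tz":-1,"hand":1},{"rx":0,"ry":0,"rz":0,"tx":0,"ty":0.5,"tz":-1,"hand":1},{"rx":0,"ry":0,"rz":0,"tx":0,"ty":0.5,"tz":-1,"hand":1}]'
python3 -m jog '[{"rx":0,"ry":0,"rz":0,"tx":0,"ty":0.5,"tz":-1,"hand":1},{"rx":0,"ry":0,"rz":0,"tx":0,"ty":0.5,"tz":-1,"hand":1},{"rx":0,"ry":0,"rz":0,"tx":0,"ty":0.5,"tz":-1,"hand":1},{"rx":0,"ry":0,"rz":0,"tx":0,"ty":0.5,"tz":-1,"hand":1},{"rx":0,"ry":0,"rz":0,"tx":0,"ty":0.5,"tz":-1,"hand":1}]'
python3 -m jog '[{"rx":0,"ry":0,"rz":0,"tx":0,"ty":0.5,"tz":-1,"hand":1},{"rx":0,"ry":0,"rz":0,"tx":0,"ty":0.5,"tz":-1,"hand":1},{"rx":0,"ry":0,"rz":0,"tx":0,"ty":0.5,"tz":-1,"hand":1},{"rx":0,"ry":0,"rz":0,"tx":0,"ty":0.5,"tz":-1,"hand":1},{"rx":0,"ry":0,"rz":0,"tx":0,"ty":0.5,"tz":-1,"hand":1}]'
python3 -m jog '[{"rx":0,"ry":0,"rz":0,"tx":0,"ty":0.5,"tz":-1,"hand":1},{"rx":0,"ry":0,"rz":0,"tx":0,"ty":0.5,"tz":-1,"hand":1},{"rx":0,"ry":0,"rz":0,"tx":0,"ty":0.5,"tz":-1,"hand":1},{"rx":0,"ry":0,"rz":0,"tx":0,"ty":0.5,"tz":-1,"hand":1},{"rx":0,"ry":0,"rz":0,"tx":0,"ty":0.5,"tz":-1,"hand":1}]'
python3 - <<'E'
from h import *
from workcell import capture
go((650,-60,300))
c=capture("wrist");np.savez("pics/wrist1.npz",**c);cv2.imwrite("pics/wrist1.png",c["frame"][:,:,::-1])
E
```

```text
time: 1.4
position: [340.2, -469.8, 309.9]
eef_rot: [1.406, 1.07, -1.406]
wrist_force: [-0.2, -0.1, 0.1]
opening: 0.007
time: 2.02
position: [433.8, -366.0, 309.9]
eef_rot: [1.405, 1.07, -1.406]
wrist_force: [1.0, -0.2, 0.6]
opening: 0.001
time: 2.65
position: [527.3, -262.3, 309.9]
eef_rot: [1.405, 1.07, -1.406]
wrist_force: [-0.0, 0.6, -1.1]
opening: 0.001
time: 3.28
position: [620.9, -158.5, 309.8]
eef_rot: [1.405, 1.07, -1.406]
wrist_force: [-0.0, -0.5, 0.4]
opening: 0.004
t 3.27 pos [ 620.9 -158.5  309.8] x [-0.001  0.    -1.   ] y [ 0.964 -0.267 -0.001] z [-0.267 -0.964  0.   ] F [-0.  -0.5  0.4] open 0.0
  units tx,ty,tz: [ 0.39  0.07 -4.11]
```

View pics/wrist1.png

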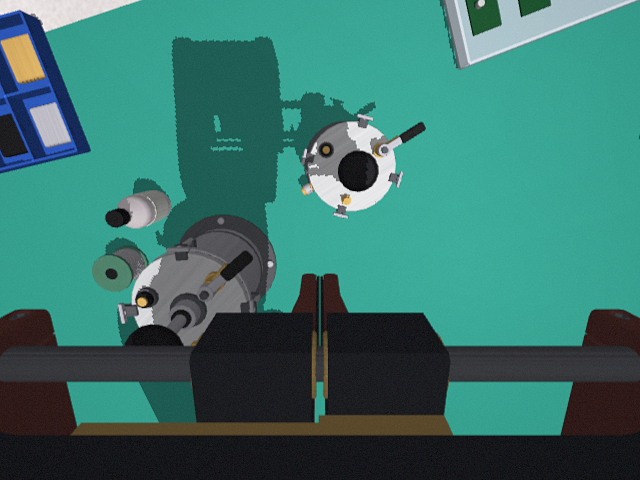

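Wrist view: large pot lower left, with its vent axis near (205,293) and sleeve end at (246,256). The small look-alike is at (355,165). I'll check the axis from the wrist ray and compute the push path.

```bash
python3 - <<'E'
from h import *
np.set_printoptions(precision=1,suppress=True)
w=load("wrist1");s=load("scene0");t=load("top0")
cv2.imwrite("pics/w1c.png",cv2.resize(w["frame"][200:350,110:290,::-1],None,fx=4,fy=4,interpolation=cv2.INTER_CUBIC))
A=np.array([593.6,-40.1])
print(proj(w,(*A,181.5)),proj(w,(*(A+51*np.array([.452,-.892])),181.5)),"pin",proj(w,(596.4,34,164)))
ax=np.array([[.964,-.267],[-.267,-.964]]) # y,z tool
prev=None
for th in (-50,-63,-75,-90,-106,-120,-135,-149):
    a=np.radians(th);u=np.array([np.cos(a),np.sin(a)]);n=-np.array([np.sin(a),-np.cos(a)])
    sup=abs(n@ax[0])*10+abs(n@ax[1])*13.5+6
    c=A+46*u+sup*n
    print(th,c,"" if prev is None else ax@(c-prev)/25); prev=c
go((650,-64,190))
E
```

```text
[206.5 293. ] [244.1 258.4] pin [142.3 301.5]
-50 [640.6 -60.7] 
-63 [634.5 -70.9] [-0.1  0.5]
-75 [626.2 -79. ] [-0.2  0.4]
-90 [612.8 -86.1] [-0.4  0.4]
-106 [596.4 -88.8] [-0.6  0.3]
-120 [587.1 -89.5] [-0.4  0.1]
-135 [576.2 -87.7] [-0.4  0. ]
-149 [565.8 -83.1] [-0.4 -0.1]
t 3.33 pos [ 622.8 -156.3  309.7] x [ 0.  0. -1.] y [ 1.  -0.3  0. ] z [-0.3 -1.  -0. ] F [0.6 1.4 1.4] open 0.01
  units tx,ty,tz: [ 4.8  0.1 -3.8]
```

View pics/w1c.png

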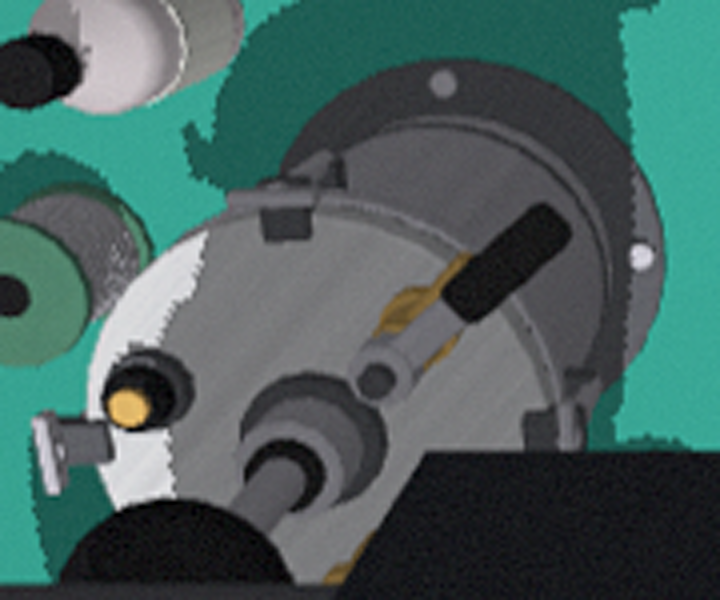

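```bash
python3 -m jog '[{"rx":0,"ry":0,"rz":0,"tx":0,"ty":0.1,"tz":-1,"hand":1},{"rx":0,"ry":0,"rz":0,"tx":0,"ty":0.1,"tz":-1,"hand":1},{"rx":0,"ry":0,"rz":0,"tx":0.5,"ty":0,"tz":-1,"hand":1},{"rx":0,"ry":0,"rz":0,"tx":1,"ty":0,"tz":-0.7,"hand":1},{"rx":0,"ry":0,"rz":0,"tx":1,"ty":0,"tz":0,"hand":1}]'
python3 -m jog '[{"rx":0,"ry":0,"rz":0,"tx":1,"ty":0,"tz":0,"hand":1},{"rx":0,"ry":0,"rz":0,"tx":0.5,"ty":0,"tz":0,"hand":1},{"rx":0,"ry":0,"rz":0,"tx":0,"ty":0,"tz":0,"hand":1}]'
python3 - <<'E'
from h import *
from workcell import capture
go((650,-64,172))
c=capture("scene");np.savez("pics/scene2.npz",**c);cv2.imwrite("pics/scene2.png",cv2.resize(c["frame"][130:280,200:400,::-1],None,fx=4,fy=4))
E
```

```text
time: 3.95
position: [650.0, -70.5, 246.9]
eef_rot: [1.404, 1.07, -1.404]
wrist_force: [0.2, -0.1, 0.2]
opening: 0.006
time: 4.32
position: [649.5, -71.7, 209.4]
eef_rot: [1.405, 1.07, -1.407]
wrist_force: [0.9, 0.8, -0.1]
opening: 0.0
t 4.33 pos [649.5 -71.7 209.4] x [-0.002  0.    -1.   ] y [ 0.964 -0.267 -0.002] z [-0.267 -0.964  0.   ] F [ 0.9  0.8 -0.1] open 0.0
  units tx,ty,tz: [ 1.49 -0.06 -0.3 ]
```

View pics/scene2.png

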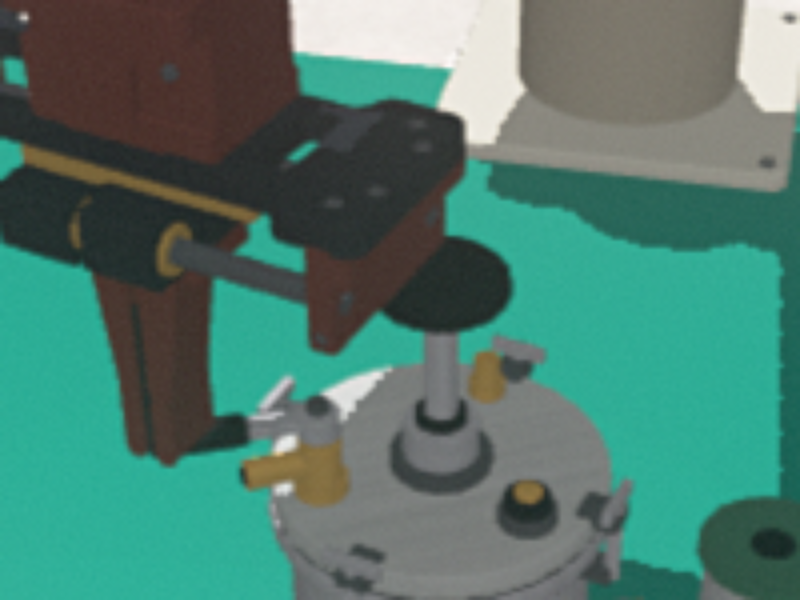

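```bash
python3 - <<'E'
from h import *
s=load("scene2")
for z in (270,280,290,300,310): print(z,proj(s,(709,4,z)).round(1),proj(s,(673,14,z)).round(1),proj(s,(649.5,-71.7,209.4)).round(1))
E
```

```text
270 [287.2 238.7] [303.6 220.3] [241.8 239.7]
280 [287.  231.3] [303.5 213. ] [241.8 239.7]
290 [286.7 223.7] [303.4 205.6] [241.8 239.7]
300 [286.4 216. ] [303.4 198. ] [241.8 239.7]
310 [286.1 208. ] [303.3 190.3] [241.8 239.7]
```

```bash
python3 -m jog '[{"rx":0,"ry":0,"rz":0,"tx":0.7,"ty":0,"tz":0,"hand":1},{"rx":0,"ry":0,"rz":0,"tx":0.7,"ty":0,"tz":0,"hand":1},{"rx":0,"ry":0,"rz":0,"tx":0,"ty":0,"tz":0,"hand":1}]'
python3 -m jog '[{"rx":0,"ry":0,"rz":0,"tx":0,"ty":-0.3,"tz":0.05,"hand":1},{"rx":0,"ry":0,"rz":0,"tx":0,"ty":-0.3,"tz":0.05,"hand":1},{"rx":0,"ry":0,"rz":0,"tx":0,"ty":-0.2,"tz":0.4,"hand":1},{"rx":0,"ry":0,"rz":0,"tx":0,"ty":-0.4,"tz":0.4,"hand":1},{"rx":0,"ry":0,"rz":0,"tx":0,"ty":0,"tz":0,"hand":1}]'
python3 - <<'E'
from h import *
from workcell import capture
go((596.4,-88.8,174))
c=capture("scene");cv2.imwrite("pics/scene3.png",cv2.resize(c["frame"][130:280,200:400,::-1],None,fx=4,fy=4))
E
```

```text
time: 4.75
position: [648.7, -71.3, 173.0]
eef_rot: [1.404, 1.072, -1.408]
wrist_force: [-0.3, 0.2, 0.1]
opening: 0.007
time: 5.38
position: [614.1, -86.2, 175.5]
eef_rot: [1.405, 1.068, -1.407]
wrist_force: [-0.3, -0.6, 0.1]
opening: 0.005
t 5.38 pos [614.1 -86.2 175.5] x [-0.001 -0.001 -1.   ] y [ 0.964 -0.268 -0.   ] z [-0.268 -0.964  0.001] F [-0.3 -0.6  0.1] open 0.0
  units tx,ty,tz: [ 0.06 -0.65  0.29]
```

View pics/scene3.png

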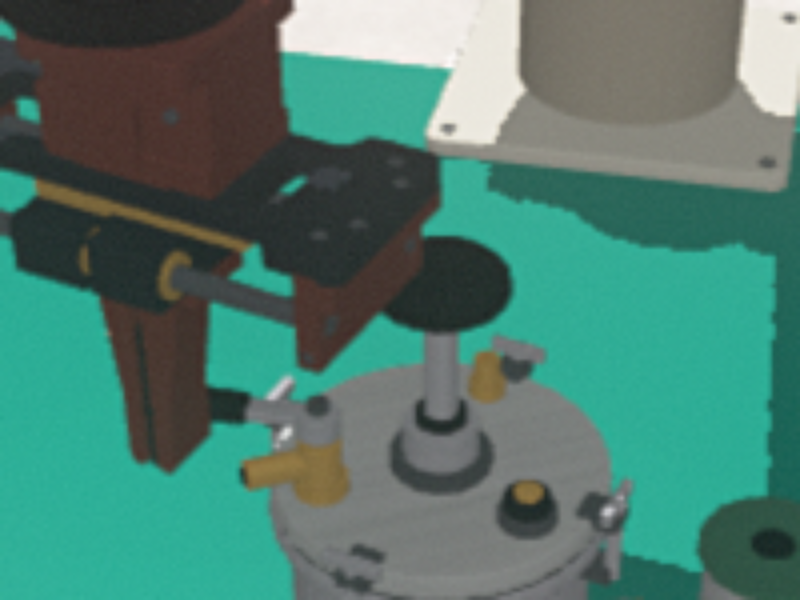

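```bash
python3 -m jog '[{"rx":0,"ry":0,"rz":0,"tx":0,"ty":-0.3,"tz":0.15,"hand":1},{"rx":0,"ry":0,"rz":0,"tx":0,"ty":-0.35,"tz":0.15,"hand":1},{"rx":0,"ry":0,"rz":0,"tx":0,"ty":-0.4,"tz":0.1,"hand":1},{"rx":0,"ry":0,"rz":0,"tx":0,"ty":-0.4,"tz":0,"hand":1},{"rx":0,"ry":0,"rz":0,"tx":0,"ty":-0.2,"tz":-0.05,"hand":1}]'
python3 -m jog '[{"rx":0,"ry":0,"rz":0,"tx":0,"ty":-0.2,"tz":-0.1,"hand":1},{"rx":0,"ry":0,"rz":0,"tx":0,"ty":0,"tz":0,"hand":1}]'
python3 - <<'E'
from h import *
from workcell import capture
go((565.8,-83.1,174))
c=capture("scene");cv2.imwrite("pics/scene4.png",cv2.resize(c["frame"][130:280,200:400,::-1],None,fx=4,fy=4))
E
```

```text
time: 6.05
position: [572.4, -82.7, 175.3]
eef_rot: [1.405, 1.069, -1.406]
wrist_force: [4.1, -1.3, -0.9]
opening: 0.006
time: 6.3
position: [568.3, -78.6, 175.1]
eef_rot: [1.404, 1.07, -1.406]
wrist_force: [0.5, -1.2, 0.7]
opening: -0.002
t 6.3 pos [568.3 -78.6 175.1] x [-0.001 -0.    -1.   ] y [ 0.964 -0.266 -0.001] z [-0.266 -0.964  0.   ] F [ 0.5 -1.2  0.7] open -0.0
  units tx,ty,tz: [ 0.05 -0.05  0.2 ]
```

View pics/scene4.png

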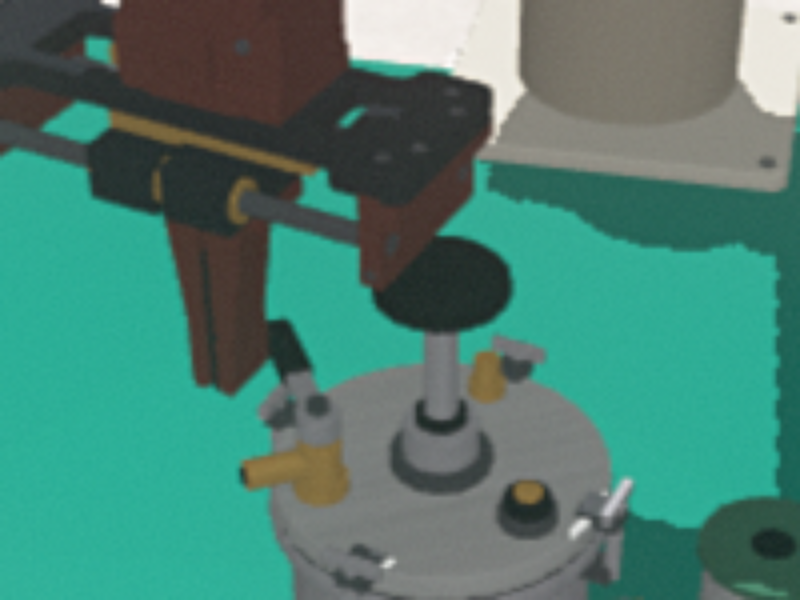

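```bash
python3 - <<'E'
from h import *
s=load("scene0")
a=plane(s,(279.5,230.7),186);b=plane(s,(274,219),183)
print(a,b,np.degrees(np.arctan2(*(b-a)[1::-1])))
A=np.array([593.6,-40.1])
for th in (-130,-140,-149): print(th,[proj(s,(*(A+r*np.array([np.cos(np.radians(th)),np.sin(np.radians(th))])),182)).round(1).tolist() for r in (0,24,58)])
E
```

```text
[592.37053105 -38.23250478 186.        ] [563.68091641 -53.94371858 183.        ] -151.29368740296601
-130 [[278.1, 233.4], [268.2, 225.1], [255.0, 214.0]]
-140 [[278.1, 233.4], [270.8, 224.2], [261.1, 211.8]]
-149 [[278.1, 233.4], [273.3, 223.5], [267.0, 210.4]]
```

```bash
python3 -m jog '[{"rx":0,"ry":0,"rz":0,"tx":0,"ty":-0.1,"tz":-0.1,"hand":1},{"rx":0,"ry":0,"rz":0,"tx":0,"ty":0,"tz":0,"hand":1}]'
python3 -m jog '[{"rx":0,"ry":0,"rz":0,"tx":0,"ty":0.5,"tz":0.5,"hand":1},{"rx":0,"ry":0,"rz":0,"tx":-0.5,"ty":0.2,"tz":0.2,"hand":1},{"rx":0,"ry":0,"rz":0,"tx":-1,"ty":0,"tz":0,"hand":1},{"rx":0,"ry":0,"rz":0,"tx":-1,"ty":0,"tz":0,"hand":1},{"rx":0,"ry":0,"rz":0,"tx":-1,"ty":0,"tz":0,"hand":1}]'
python3 - <<'E'
from h import *
from workcell import capture
go((570.5,-1.5,260))
for n in("scene","top"):
    c=capture(n);np.savez(f"pics/{n}5.npz",**c);f=c["frame"][...,::-1]
    cv2.imwrite(f"pics/{n}5.png",cv2.resize(f[130:280,200:400] if n=="scene" else f[170:320,230:430],None,fx=4,fy=4))
E
```

```text
time: 6.6
position: [568.0, -77.8, 175.4]
eef_rot: [1.403, 1.065, -1.404]
wrist_force: [3.0, -10.8, -0.9]
opening: 0.012
time: 7.22
position: [579.2, -97.4, 264.0]
eef_rot: [1.406, 1.07, -1.406]
wrist_force: [-0.5, 0.2, 0.2]
opening: 0.006
t 7.22 pos [579.2 -97.4 264. ] x [-0.001  0.001 -1.   ] y [ 0.964 -0.267 -0.001] z [-0.267 -0.964 -0.   ] F [-0.5  0.2  0.2] open 0.01
  units tx,ty,tz: [ 0.16 -1.36 -3.6 ]
```

View pics/scene5.png

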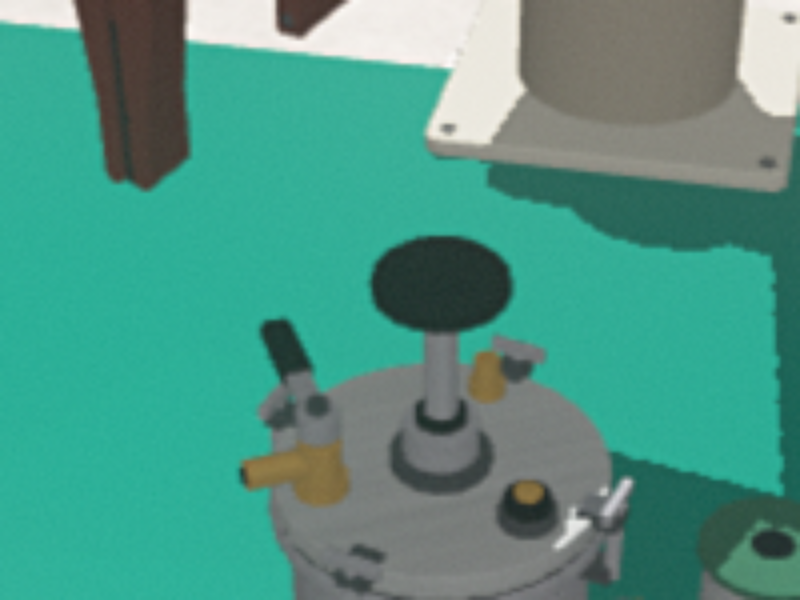

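View pics/top5.png

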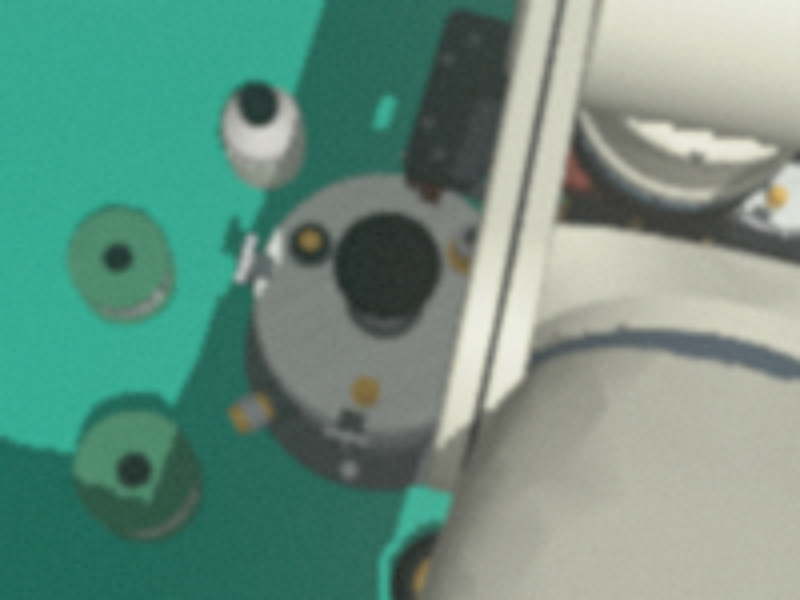

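The lever is at its stop (10.8 N reaction), and the scene view shows it across the port, with the sleeve from (277,325) to (297,372) in the crop. Next I'll move over the knob and start pressing.

```bash
python3 -m jog '[{"rx":0,"ry":0,"rz":0,"tx":0,"ty":-0.35,"tz":-0.9,"hand":1},{"rx":0,"ry":0,"rz":0,"tx":0,"ty":-0.35,"tz":-0.9,"hand":1},{"rx":0,"ry":0,"rz":0,"tx":0,"ty":-0.35,"tz":-0.9,"hand":1},{"rx":0,"ry":0,"rz":0,"tx":0,"ty":-0.35,"tz":-0.9,"hand":1},{"rx":0,"ry":0,"rz":0,"tx":0.4,"ty":0,"tz":0,"hand":1}]'
python3 -m jog '[{"rx":0,"ry":0,"rz":0,"tx":0.4,"ty":0,"tz":0,"hand":1},{"rx":0,"ry":0,"rz":0,"tx":0,"ty":0,"tz":0,"hand":1}]'
python3 - <<'E'
from h import *
from workcell import capture
go((570.5,-1.5,235))
c=capture("scene");np.savez("pics/scene6.npz",**c);f=c["frame"][...,::-1]
cv2.imwrite("pics/scene6.png",cv2.resize(f[130:280,200:400],None,fx=4,fy=4))
E
```

```text
time: 7.95
position: [569.5, -0.1, 252.3]
eef_rot: [1.404, 1.07, -1.404]
wrist_force: [-0.2, 0.0, -0.0]
opening: 0.005
time: 8.2
position: [568.8, -2.0, 241.1]
eef_rot: [1.404, 1.07, -1.408]
wrist_force: [-0.2, 0.8, 0.3]
opening: 0.005
t 8.2 pos [568.8  -2.  241.1] x [-0.003 -0.    -1.   ] y [ 0.963 -0.268 -0.003] z [-0.268 -0.963  0.001] F [-0.2  0.8  0.3] open 0.0
  units tx,ty,tz: [ 0.24  0.06 -0.04]
```

View pics/scene6.png

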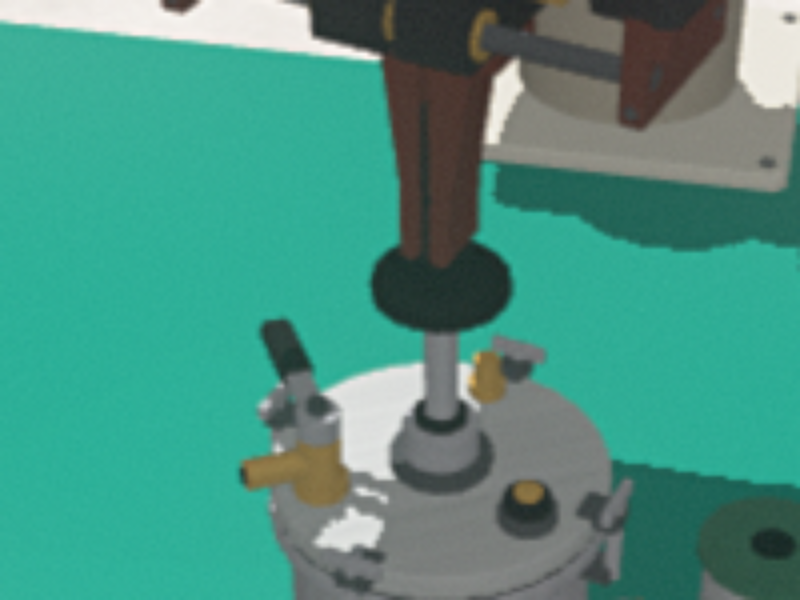

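```bash
python3 -m jog '[{"rx":0,"ry":0,"rz":0,"tx":0.45,"ty":0,"tz":0,"hand":1},{"rx":0,"ry":0,"rz":0,"tx":0.45,"ty":0,"tz":0,"hand":1},{"rx":0,"ry":0,"rz":0,"tx":0.4,"ty":0,"tz":0,"hand":1},{"rx":0,"ry":0,"rz":0,"tx":0.3,"ty":0,"tz":0,"hand":1},{"rx":0,"ry":0,"rz":0,"tx":0,"ty":0,"tz":0,"hand":1}]'
python3 - <<'E'
from h import *
from workcell import capture
go((570.5,-1.5,200))
c=capture("scene");f=c["frame"][...,::-1]
cv2.imwrite("pics/scene7.png",cv2.resize(f[130:280,200:400],None,fx=4,fy=4))
E
```

```text
time: 8.88
position: [570.7, -1.8, 202.9]
eef_rot: [1.406, 1.067, -1.404]
wrist_force: [0.5, -3.4, 9.5]
opening: 0.007
t 8.88 pos [570.7  -1.8 202.9] x [ 0.002 -0.001 -1.   ] y [ 0.964 -0.267  0.002] z [-0.267 -0.964  0.   ] F [ 0.5 -3.4  9.5] open 0.01
  units tx,ty,tz: [ 0.12 -0.01 -0.01]
```

View pics/scene7.png

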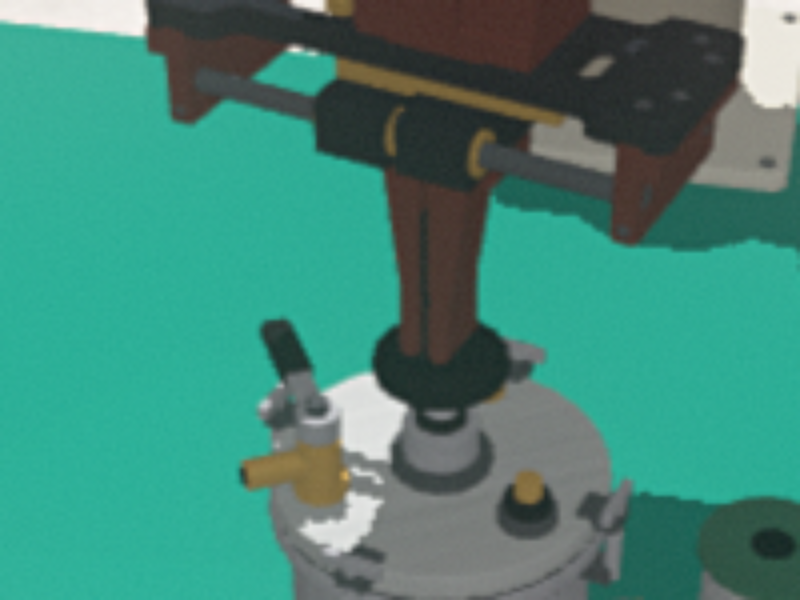

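The pin has started rising, so the vent is shut. I'll continue with full strokes.

```bash
python3 -m jog '[{"rx":0,"ry":0,"rz":0,"tx":-0.5,"ty":0,"tz":0,"hand":1},{"rx":0,"ry":0,"rz":0,"tx":-0.5,"ty":0,"tz":0,"hand":1},{"rx":0,"ry":0,"rz":0,"tx":-0.45,"ty":0,"tz":0,"hand":1},{"rx":0,"ry":0,"rz":0,"tx":0,"ty":0,"tz":0,"hand":1}]'
python3 -m jog '[{"rx":0,"ry":0,"rz":0,"tx":0.4,"ty":0,"tz":0,"hand":1},{"rx":0,"ry":0,"rz":0,"tx":0.4,"ty":0,"tz":0,"hand":1},{"rx":0,"ry":0,"rz":0,"tx":0.4,"ty":0,"tz":0,"hand":1},{"rx":0,"ry":0,"rz":0,"tx":0.4,"ty":0,"tz":0,"hand":1},{"rx":0,"ry":0,"rz":0,"tx":0,"ty":0,"tz":0,"hand":1}]'
python3 -m jog '[{"rx":0,"ry":0,"rz":0,"tx":-0.5,"ty":0,"tz":0,"hand":1},{"rx":0,"ry":0,"rz":0,"tx":-0.5,"ty":0,"tz":0,"hand":1},{"rx":0,"ry":0,"rz":0,"tx":-0.5,"ty":0,"tz":0,"hand":1},{"rx":0,"ry":0,"rz":0,"tx":0,"ty":0,"tz":0,"hand":1}]'
python3 - <<'E'
from h import *
from workcell import capture
go((570.5,-1.5,200))
c=capture("scene");np.savez("pics/scene8.npz",**c);f=c["frame"][...,::-1]
cv2.imwrite("pics/scene8.png",cv2.resize(f[130:280,200:400],None,fx=4,fy=4))
E
```

```text
time: 9.43
position: [569.5, -1.1, 239.2]
eef_rot: [1.406, 1.069, -1.405]
wrist_force: [0.1, 0.6, -0.7]
opening: 0.004
time: 10.05
position: [570.1, -1.1, 200.2]
eef_rot: [1.406, 1.069, -1.405]
wrist_force: [-4.0, 0.6, 20.9]
opening: 0.004
time: 10.55
position: [569.4, -1.3, 236.4]
eef_rot: [1.405, 1.069, -1.406]
wrist_force: [1.3, 0.2, 0.1]
opening: 0.004
t 10.55 pos [569.4  -1.3 236.4] x [-0.001 -0.    -1.   ] y [ 0.964 -0.267 -0.   ] z [-0.267 -0.964  0.   ] F [1.3 0.2 0.1] open 0.0
  units tx,ty,tz: [ 1.46  0.05 -0.  ]
```

View pics/scene8.png

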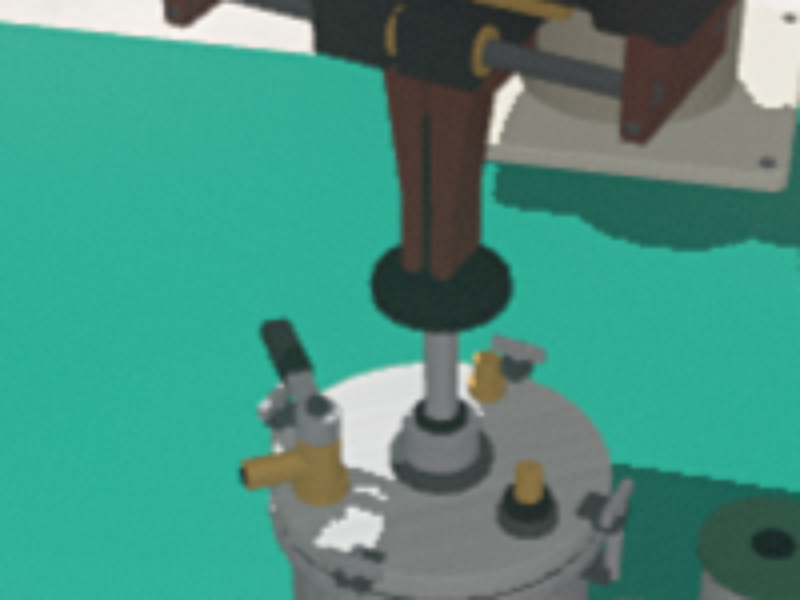

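```bash
python3 -m jog '[{"rx":0,"ry":0,"rz":0,"tx":0.4,"ty":0,"tz":0,"hand":1},{"rx":0,"ry":0,"rz":0,"tx":0.4,"ty":0,"tz":0,"hand":1},{"rx":0,"ry":0,"rz":0,"tx":0.4,"ty":0,"tz":0,"hand":1},{"rx":0,"ry":0,"rz":0,"tx":0.3,"ty":0,"tz":0,"hand":1},{"rx":0,"ry":0,"rz":0,"tx":0,"ty":0,"tz":0,"hand":1}]'
python3 -m jog '[{"rx":0,"ry":0,"rz":0,"tx":-0.5,"ty":0,"tz":0,"hand":1},{"rx":0,"ry":0,"rz":0,"tx":-0.5,"ty":0,"tz":0,"hand":1},{"rx":0,"ry":0,"rz":0,"tx":-0.5,"ty":0,"tz":0,"hand":1},{"rx":0,"ry":0,"rz":0,"tx":0,"ty":0,"tz":0,"hand":1}]'
python3 -m jog '[{"rx":0,"ry":0,"rz":0,"tx":0.4,"ty":0,"tz":0,"hand":1},{"rx":0,"ry":0,"rz":0,"tx":0.4,"ty":0,"tz":0,"hand":1},{"rx":0,"ry":0,"rz":0,"tx":0.4,"ty":0,"tz":0,"hand":1},{"rx":0,"ry":0,"rz":0,"tx":0.3,"ty":0,"tz":0,"hand":1},{"rx":0,"ry":0,"rz":0,"tx":0,"ty":0,"tz":0,"hand":1}]'
python3 -m jog '[{"rx":0,"ry":0,"rz":0,"tx":-0.5,"ty":0,"tz":0,"hand":1},{"rx":0,"ry":0,"rz":0,"tx":-0.5,"ty":0,"tz":0,"hand":1},{"rx":0,"ry":0,"rz":0,"tx":-0.5,"ty":0,"tz":0,"hand":1},{"rx":0,"ry":0,"rz":0,"tx":0,"ty":0,"tz":0,"hand":1}]'
python3 -m jog '[{"rx":0,"ry":0,"rz":0,"tx":0.4,"ty":0,"tz":0,"hand":1},{"rx":0,"ry":0,"rz":0,"tx":0.4,"ty":0,"tz":0,"hand":1},{"rx":0,"ry":0,"rz":0,"tx":0.4,"ty":0,"tz":0,"hand":1},{"rx":0,"ry":0,"rz":0,"tx":0.3,"ty":0,"tz":0,"hand":1},{"rx":0,"ry":0,"rz":0,"tx":0,"ty":0,"tz":0,"hand":1}]'
python3 -m jog '[{"rx":0,"ry":0,"rz":0,"tx":-0.5,"ty":0,"tz":0,"hand":1},{"rx":0,"ry":0,"rz":0,"tx":-0.5,"ty":0,"tz":0,"hand":1},{"rx":0,"ry":0,"rz":0,"tx":-0.5,"ty":0,"tz":0,"hand":1},{"rx":0,"ry":0,"rz":0,"tx":0,"ty":0,"tz":0,"hand":1}]'
python3 - <<'E'
from h import *
from workcell import capture
go((570.5,-1.5,236))
c=capture("scene");np.savez("pics/scene9.npz",**c);f=c["frame"][...,::-1]
cv2.imwrite("pics/scene9.png",cv2.resize(f[130:280,200:400],None,fx=4,fy=4))
E
```

```text
time: 11.22
position: [569.5, -1.3, 200.2]
eef_rot: [1.405, 1.069, -1.406]
wrist_force: [-7.4, 0.5, 22.0]
opening: 0.008
time: 11.72
position: [569.9, -1.3, 236.6]
eef_rot: [1.406, 1.069, -1.405]
wrist_force: [-0.8, -0.2, -0.3]
opening: 0.005
time: 12.35
position: [570.2, -1.3, 200.2]
eef_rot: [1.406, 1.068, -1.404]
wrist_force: [-5.8, 0.2, 21.1]
opening: 0.007
time: 12.85
position: [569.4, -1.3, 236.4]
eef_rot: [1.405, 1.069, -1.406]
wrist_force: [-0.5, -1.5, 0.2]
opening: 0.004
time: 13.48
position: [569.7, -1.3, 200.2]
eef_rot: [1.406, 1.069, -1.405]
wrist_force: [-6.7, -0.4, 22.4]
opening: 0.003
time: 13.98
position: [569.5, -1.3, 236.4]
eef_rot: [1.405, 1.069, -1.406]
wrist_force: [-0.6, 0.2, -1.2]
opening: 0.003
t 13.97 pos [569.5  -1.3 236.4] x [-0.  0. -1.] y [ 0.964 -0.267 -0.   ] z [-0.267 -0.964  0.   ] F [-0.6  0.2 -1.2] open 0.0
  units tx,ty,tz: [ 0.02  0.04 -0.  ]
```

View pics/scene9.png

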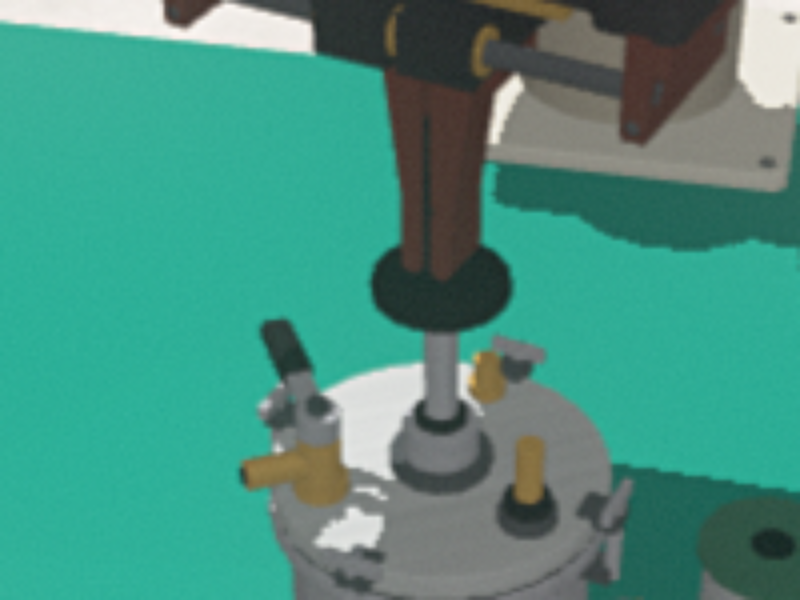

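The pin top is now at about row 440 in the crop (488 at the start). Two more strokes will show whether it has reached its stop.

```bash
python3 -m jog '[{"rx":0,"ry":0,"rz":0,"tx":0.4,"ty":0,"tz":0,"hand":1},{"rx":0,"ry":0,"rz":0,"tx":0.4,"ty":0,"tz":0,"hand":1},{"rx":0,"ry":0,"rz":0,"tx":0.4,"ty":0,"tz":0,"hand":1},{"rx":0,"ry":0,"rz":0,"tx":0.3,"ty":0,"tz":0,"hand":1},{"rx":0,"ry":0,"rz":0,"tx":0,"ty":0,"tz":0,"hand":1}]'
python3 -m jog '[{"rx":0,"ry":0,"rz":0,"tx":-0.5,"ty":0,"tz":0,"hand":1},{"rx":0,"ry":0,"rz":0,"tx":-0.5,"ty":0,"tz":0,"hand":1},{"rx":0,"ry":0,"rz":0,"tx":-0.5,"ty":0,"tz":0,"hand":1},{"rx":0,"ry":0,"rz":0,"tx":0,"ty":0,"tz":0,"hand":1}]'
python3 -c "
from workcell import capture; import numpy as np
np.savez('pics/scene10.npz',**capture('scene'))"
python3 -m jog '[{"rx":0,"ry":0,"rz":0,"tx":0.4,"ty":0,"tz":0,"hand":1},{"rx":0,"ry":0,"rz":0,"tx":0.4,"ty":0,"tz":0,"hand":1},{"rx":0,"ry":0,"rz":0,"tx":0.4,"ty":0,"tz":0,"hand":1},{"rx":0,"ry":0,"rz":0,"tx":0.3,"ty":0,"tz":0,"hand":1},{"rx":0,"ry":0,"rz":0,"tx":0,"ty":0,"tz":0,"hand":1}]'
python3 -m jog '[{"rx":0,"ry":0,"rz":0,"tx":-0.5,"ty":0,"tz":0,"hand":1},{"rx":0,"ry":0,"rz":0,"tx":-0.5,"ty":0,"tz":0,"hand":1},{"rx":0,"ry":0,"rz":0,"tx":-0.5,"ty":0,"tz":0,"hand":1},{"rx":0,"ry":0,"rz":0,"tx":0,"ty":0,"tz":0,"hand":1}]'
python3 - <<'E'
from h import *
from workcell import capture
c=capture("scene");np.savez("pics/scene11.npz",**c)
for n in ("scene2","scene8","scene9","scene10","scene11"):
    f=load(n)["frame"]; hsv=cv2.cvtColor(f,cv2.COLOR_RGB2HSV); m=cv2.inRange(hsv,(12,110,90),(32,255,255)); m[:,:324]=0;m[:,341:]=0;m[:230]=0;m[:][262:]=0
    y,x=np.nonzero(m); print(n,"pin mask rows",y.min(),y.max(),"cols",x.min(),x.max(),"n",len(y))
s=load("scene11")
for z in (164.5,182.5,184.5): print(z,proj(s,(596.4,34,z)))
ims=[cv2.resize(load(n)["frame"][225:270,310:355,::-1],None,fx=5,fy=5) for n in("scene9","scene10","scene11")]
cv2.imwrite("pics/pins.png",np.hstack(ims))
E
```

```text
time: 14.65
position: [569.6, -1.3, 200.2]
eef_rot: [1.405, 1.069, -1.405]
wrist_force: [-7.7, 0.6, 22.4]
opening: 0.003
time: 15.15
position: [569.8, -1.2, 236.5]
eef_rot: [1.406, 1.069, -1.405]
wrist_force: [0.1, -1.2, 0.1]
opening: 0.005
time: 15.82
position: [569.8, -1.3, 200.2]
eef_rot: [1.406, 1.069, -1.405]
wrist_force: [-6.3, -0.2, 21.2]
opening: 0.006
time: 16.32
position: [569.7, -1.3, 236.5]
eef_rot: [1.406, 1.069, -1.405]
wrist_force: [0.0, -0.3, -0.4]
opening: 0.004
scene2 pin mask rows 250 255 cols 329 335 n 32
scene8 pin mask rows 246 255 cols 329 335 n 60
scene9 pin mask rows 239 255 cols 329 335 n 96
scene10 pin mask rows 239 255 cols 329 335 n 94
scene11 pin mask rows 239 255 cols 329 335 n 95
164.5 [330.19136537 251.41135713]
182.5 [330.56016986 241.24818143]
184.5 [330.60193829 240.09716512]
```

View pics/pins.png

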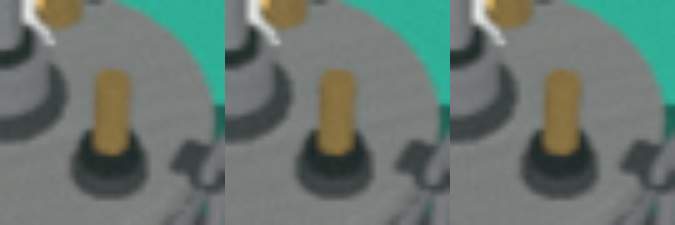

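The pin tops out at row 239 in all three frames and no longer moves, so it is at its stop. 11 px matches 20 mm. I'll lift clear and do a final check.

```bash
python3 -m jog '[{"rx":0,"ry":0,"rz":0,"tx":-1,"ty":0,"tz":0,"hand":1},{"rx":0,"ry":0,"rz":0,"tx":-1,"ty":0,"tz":0,"hand":1},{"rx":0,"ry":0,"rz":0,"tx":-1,"ty":0,"tz":0,"hand":1},{"rx":0,"ry":0,"rz":0,"tx":-0.5,"ty":0,"tz":0,"hand":1},{"rx":0,"ry":0,"rz":0,"tx":0,"ty":0,"tz":0,"hand":1}]'
python3 - <<'E'
from h import *
from workcell import capture
go((570,-1,320))
c=capture("scene");np.savez("pics/scene12.npz",**c);f=c["frame"][...,::-1]
cv2.imwrite("pics/scene12.png",cv2.resize(f[130:400,180:440],None,fx=2.2,fy=2.2))
E
```

```text
time: 17.0
position: [569.7, -1.3, 323.8]
eef_rot: [1.406, 1.069, -1.405]
wrist_force: [-0.4, -0.8, -0.2]
opening: 0.007
t 17.0 pos [569.7  -1.3 323.8] x [ 0.  0. -1.] y [ 0.964 -0.267  0.   ] z [-0.267 -0.964 -0.   ] F [-0.4 -0.8 -0.2] open 0.01
  units tx,ty,tz: [ 0.15  0.01 -0.01]
```

View pics/scene12.png

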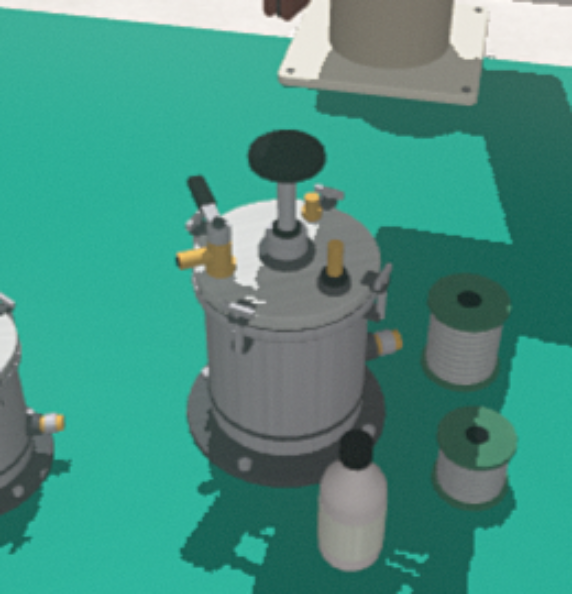

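The final view shows the lever across the port, the pin fully out, the knob up at (287,155), and the spools and bottle where they were. The gripper is well clear.

```bash
python3 -c "
from workcell import job_done
print(job_done())"
```

```text
the job is handed in; nothing more can be done
None
```

The flux pot is up to pressure, and I handed the job in at about 17 s of the 54 s allowed; the hand-in reports no verdict.

- **Vent:** I pushed the lever clockwise with the shut fingers until it met its stop, with a reaction of about 11 N. The scene camera put it at about -150°, against a shut direction of -149°.
- **Pumping:** I gave the knob seven strokes. The first went about 32 mm; the other six bottomed, at about 21 to 22 N.
- **Pin:** Its top rose 11 pixels, about 19–20 mm. It did not move over the last two strokes, so it is at its stop. The fingers stayed above it throughout.
- **Last checks:** The knob is back up, the lever is across the port, and both spools and the bottle look undisturbed. The gripper is about 89 mm above the knob with near-zero wrist force.
- **Not checked:** The tip cleaner was outside the last picture. The fingers and gripper never went near it.
- **Disagreement:** The cameras differed by about 3 to 6 mm in y, and by up to 10 mm in x on the bottle. This caused no trouble.

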